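# Snug down the loose screw eye of the wire-twisting block

### The job

The steel screw eye on the dark wooden wire-twisting block has worked loose by a fraction of a turn. Pick up the steel punch, slide it through the hole of the eye and use it as a lever to turn the eye clockwise (seen from above) until its collar bears firmly on the brass washer and you feel it go tight; stop there, because forcing it on strips the thread in the wood. Then draw the punch out and lay it back on the bench clear of the block, without gripping the eye itself or disturbing anything else.

Things in the scene. Friction and masses are not known exactly. Their poses are not given: they have to be found in the camera images.
- anchor_block: Dark hardwood block, 56 mm (its x) x 104 mm (its y) x 40 mm high, screwed fast to the bench (two cap-screw heads, 2 mm proud, on its top 39 mm either side of the middle along y). Origin at the centre of its underside on the bench, z up. A brass washer 26 mm across and 2 mm thick lies on the middle of its top, and the screw eye stands in it.
- screw_eye: Forged steel screw eye upright in the middle of the block; turns about the vertical through its origin. Origin: centre of its loop, about 64 mm above the bench; x along the hole, y across the loop, z up. Ring 24 mm outside, 10 mm thick along x, hole 12.8 mm. The 8.4 mm punch fits loosely: it skews 25 to 35 degrees against the eye before both sides of the hole bear and the eye follows.
- eye_collar (a point): Centre of the underside of the eye's 21 mm collar, 22 mm below the loop's centre. The thread sinks 4 mm a turn (clockwise from above). At the start the collar is 9 to 57 degrees of turn short of bearing on the washer: a gap under 0.7 mm, too small to measure from this pose, so the seat must be felt.
- eye_neck (a point): Point on the neck of the eye, 16 mm below the loop's centre, on the axis. Moment to turn the eye about this axis: a steady 0.15 N m of thread drag; once the collar bears, 0.044 N m more for each degree. Tight from about 2 degrees past first bearing (0.25 N m); the thread strips at 11 degrees (0.65 N m); measured standing still, the moment reads up to a third less. It stays where left, or springs back a little.
- punch_mid (a point): Centre of the steel punch, a plain light-grey steel rod 100 mm long and 8.4 mm thick with rounded ends, 40 g, at the start lying loose on the bench right of the block (its centre 4 mm above the bench). y runs along the punch from end a to end b. Both ends are alike and either may go through the eye.
- punch_end_a (a point): End a of the punch, on its axis, 50 mm from its centre (its -y end).
- punch_end_b (a point): End b of the punch, on its axis, 50 mm from its centre (its +y end).
- orange_stand_1: Bystander: orange bur stand, 52x64x62 mm, loose behind the punch, right of the middle; origin at the centre of its underside.
- blue_stand: Bystander: blue bur stand, 68x78x68 mm, loose to the right; origin at the centre of its underside.
- rinse_bottle: Bystander: small lilac and white squeeze bottle, 37 mm across, 88 mm tall, loose behind the block; origin at the centre of its underside.
- glue_stick: Bystander: upright glue stick, 28 mm across, 92 mm tall, orange cap, loose behind the block; origin at the centre of its underside.
- copper_cuff: Bystander: open copper cuff, 50x67x21 mm, lying loose behind and left of the block; origin at the centre of its underside.
Not all that is in view belongs to the job. Leave any pink look-alike of the part that bears punch_mid alone.

How it is judged:
By the outcome, as a careful person would: the job done as asked, in the order asked, and still so for the second after the job is handed in, with the robot touching nothing.
It also fails if it takes over 72 s, if anything falls off the work surface, if the arm or the gripper's body presses on something with over 40 N, if the wrist force passes 120 N, or if a joint passes its speed limit or range.

### The arm

A 6-joint arm with a two-finger parallel gripper is mounted at the origin on a cart in front of the work surface, level with it; the furniture and walls round the work are solid. World frame = base frame: x ahead of the robot, y to its left, z up, the work surface at z = 0. Lengths are in m, angles in rad, forces in N, time in s.
With the tool pointing down it reaches from about 0.4 to 0.825 m from the base axis. Payload 7 kg.
Tool frame: the origin (TCP) lies at the very end of the fingers, on their centre line; the grasp point (between the pads) lies 19 mm behind it; z points along the fingers, x is the direction in which the jaws open and shut, and the axes are right-handed (so a half turn about z gives the same grasp; the last joint's range is limited). The gripper opens to 88 mm and grips with 3 to 60 N. Pads are 19 mm wide; open, the fingers measure 130 mm over their backs; the gripper's body (78 mm by 193 mm) begins 47 mm behind the grasp point.
Start: joints at [-1.054, 0.359, 0.012, 0, -1.224, -0.288], TCP at [0.153, -0.657, 0.201] pointing down, gripper open.
Joint ranges: [-3.07, 3.07], [-1.43, 2.12], [-1.02, 1.25], [-3.03, 1.67], [-3.05, -0], [-3.03, 3.03]. Speed limits (rad/s): [2.39, 2.39, 3.01, 3.14, 3.14, 3.14].

### API

Orientations are given as [roll, pitch, yaw] about the fixed x, y, z axes, in that order (R = Rz(yaw) Ry(pitch) Rx(roll)).
In Python, from station import telemetry, grab_frame, arm, regions_of, pinpoint gives the robot as it stands. The module is installed in compiled form; this text tells all that it offers.
- The arm moves only by the shell command python3 -m inch 'ROWS' [FORCE]. ROWS is text: rows parted by semicolons, each of 7 numbers parted by spaces: the opening, from 0 (shut) to 1 (fully open), then the shift along the world's x, y, z in cm, then the turn, a rotation vector about the world's x, y, z in degrees. A call has 1 to 12 rows; each row is the pose to reach, as a shift and turn from the pose measured when the call began; what a row does not reach only later rows make up. A row lasts 1/8 s, in which the tool goes at most 62.5 mm and 10.7 degrees, less where a joint would pass 70% of its speed; a pose out of reach is approached as far as the arm can. A call with a gripper value outside its range is refused whole. The fingers move at their own pace and stop on an object; FORCE is the grip in N (left out, the last holds). Time passes only in rows, so rows that repeat a pose let the fingers close. It gives the time, the measured TCP pose, the force and the opening at its end, in the units of the state.
- telemetry.get_state(): the state, without advancing time (a new reading comes with each control period).
- grab_frame(name): name is "scene" or "top" or "wrist"; returns a dict with "pixels" (480x640x3 uint8, red, green, blue), "fx", "fy", "cx", "cy" (pixels), "dist_coeffs" ([k1, k2, p1, p2, k3] as OpenCV has them; the pictures are not rectified), "R" (3x3) and "t" (3): a world point X has camera coordinates R X + t. Camera axes: x right, y down, z forward; pixel columns grow to the right and rows downward; lengths in m; the calibration is good to about 2 mm. A picture is of the moment at which its call begins. There is no depth.
- arm.job_done(): hands the job in, once; it reports no verdict.
Trained networks look in the newest picture that a camera, given by its name, has taken for a name from the list of things; names that differ only in an ending like _2 or _b are one class to them, and where a whole thing is asked for, a point or a joint stands for the part that bears it (a point fixed in the world has none). Each returns a list of dicts, best first, with "p" (0 to 1); they miss things now and then, are a little off and sometimes report something else, mostly with a low value. They report only what shows in the picture. A call takes as long as a camera call. They do not tell look-alikes from the thing itself.
- regions_of(camera, name): "pixels" (480x640 bool, what is visible of it) and "bbox" ([left, top, right, bottom] in pixels, round what is visible of it).
- pinpoint(camera, name): "location" ([column, row] in pixels: a listed point, or the origin of a listed thing).
The state is a dict: "t": time; "q": joint angles; "qd": joint speeds; "joint_efforts": joint torques, N m; "eef_pos": TCP position; "ee_rot": TCP orientation; "force": force on the tool from outside, world axes, zero at the start; "moment": the same for the moment, N m; "width": finger opening in m.
Only numpy, scipy, OpenCV 4.12 (cv2) and the standard library are available. Lean on these libraries where they do the work, as an engineer would, in place of code of your own. Each camera call takes 0.05 s, during which the arm holds its last target. There are 200 camera calls.

## Working session

There is one attempt and no reset: what is moved stays moved. The work goes in short steps, Python scripts to look and compute and a shell command to move; the robot and the scene stay as the last step left them, time stands still between calls to the robot, and variables do not carry over. Pictures are saved under pics/ and viewed, about 8 in all and at most 12, crops included, and the job is handed in when it is done.

```bash
mkdir -p pics; cat > h.py <<'E'
import numpy as np, cv2
from station import telemetry, grab_frame, arm, regions_of, pinpoint
def save(f,n,box=None,s=1):
    p=f["pixels"][:,:,::-1]
    if box: p=p[box[1]:box[3],box[0]:box[2]]
    cv2.imwrite("pics/"+n,cv2.resize(p,None,fx=s,fy=s,interpolation=cv2.INTER_CUBIC))
def K(f): return np.array([[f["fx"],0,f["cx"]],[0,f["fy"],f["cy"]],[0,0,1.]]),np.array(f["dist_coeffs"],float)
def onz(f,uv,z):
    k,d=K(f); R=np.array(f["R"]);t=np.array(f["t"])
    n=cv2.undistortPoints(np.array([[uv]],float),k,d)[0,0]
    c=-R.T@t; r=R.T@np.array([n[0],n[1],1]); return c+r*(z-c[2])/r[2]
def proj(f,X):
    k,d=K(f); return cv2.projectPoints(np.array(X,float).reshape(-1,3),cv2.Rodrigues(np.array(f["R"]))[0],np.array(f["t"],float),k,d)[0][:,0]
E
python3 - <<'E'
from h import *
np.set_printoptions(precision=4,suppress=True)
fs={}
for c in("scene","top"):
    f=grab_frame(c); fs[c]=f; save(f,c+"0.png")
    print(c,"cam",-np.array(f["R"]).T@np.array(f["t"]),f["fx"])
    for n,z in(("anchor_block",0),("screw_eye",.064),("eye_collar",.042),("punch_mid",.004),("punch_end_a",.004),("punch_end_b",.004),("orange_stand_1",0),("blue_stand",0),("rinse_bottle",0),("glue_stick",0),("copper_cuff",0)):
        for o in pinpoint(c,n)[:3]: print(n,round(o["p"],2),np.round(o["location"],1),onz(f,o["location"],z)[:2])
print(telemetry.get_state())
E
```

```text
scene cam [ 0.0763 -0.5198  0.68  ] 581.8086434262798
anchor_block 0.64 [279.9 248.2] [0.5939 0.0111]
screw_eye 0.79 [277.5 221. ] [0.5916 0.0088]
eye_collar 0.58 [277.8 232.8] [0.5878 0.0066]
eye_collar 0.27 [459.1 306.1] [ 0.6322 -0.3098]
punch_mid 0.72 [390.4 386.3] [ 0.4795 -0.297 ]
punch_mid 0.66 [363.8 310.4] [ 0.5669 -0.1878]
punch_mid 0.61 [368.1 231.2] [ 0.7205 -0.0844]
punch_end_a 0.88 [354.4 373. ] [ 0.4662 -0.2457]
punch_end_a 0.78 [425.6 397.7] [ 0.494  -0.3439]
punch_end_a 0.69 [376.8 336.5] [ 0.538  -0.2327]
punch_end_b 0.88 [354.4 373. ] [ 0.4662 -0.2457]
punch_end_b 0.78 [425.6 397.7] [ 0.494  -0.3439]
punch_end_b 0.69 [376.8 336.5] [ 0.538  -0.2327]
orange_stand_1 0.81 [418.  259.2] [ 0.7183 -0.1897]
orange_stand_1 0.2 [455.9 303.3] [ 0.6708 -0.2892]
blue_stand 0.84 [458.6 308.7] [ 0.6636 -0.298 ]
blue_stand 0.26 [288.7 199.9] [0.7042 0.0892]
rinse_bottle 0.83 [367.5 230.7] [ 0.7247 -0.0802]
glue_stick 0.58 [288.3 200.4] [0.7026 0.0887]
copper_cuff 0.67 [253.6 192.9] [0.6786 0.1571]
top cam [ 0.4593 -0.0855  0.9218] 494.5563244600058
anchor_block 0.59 [277.7 263.5] 
[... 807 characters left out ...]
 192.3] [ 0.7276 -0.0791]
glue_stick 0.69 [232.9 208.4] [0.701  0.0843]
glue_stick 0.67 [432.  216.7] [ 0.6724 -0.2967]
glue_stick 0.47 [273.8 261.8] [0.5948 0.0068]
copper_cuff 0.73 [197.  224.1] [0.6724 0.1535]
copper_cuff 0.52 [274.9 265.3] [0.5881 0.0048]
{'t': 1.2, 'q': array([-1.0539,  0.3586,  0.0119, -0.    , -1.2241, -0.2881]), 'qd': array([-0.0002,  0.0011, -0.0009,  0.0015,  0.0008, -0.0012]), 'joint_efforts': array([ -0.0005, -58.2395,  29.3299,   7.0021,   0.0126,  -0.0001]), 'eef_pos': array([ 0.1531, -0.6574,  0.2014]), 'ee_rot': array([3.1416, 0.    , 1.7996]), 'force': array([0.1083, 0.2899, 0.3227]), 'moment': array([-0.0259,  0.0208,  0.0134]), 'width': 0.0878087722129344}
```

View pics/scene0.png

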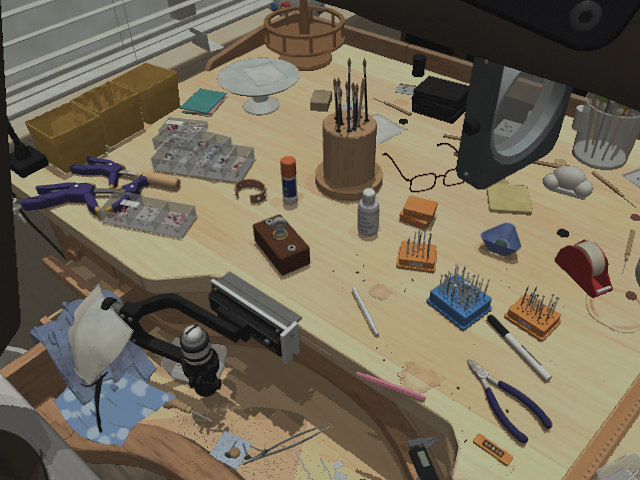

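```bash
python3 - <<'E'
import cv2
p=cv2.imread("pics/top0.png")[160:350,220:470]
cv2.imwrite("pics/topc.png",cv2.resize(p,None,fx=3.2,fy=3.1,interpolation=cv2.INTER_CUBIC))
E
```

```text
(no output)
```

View pics/topc.png

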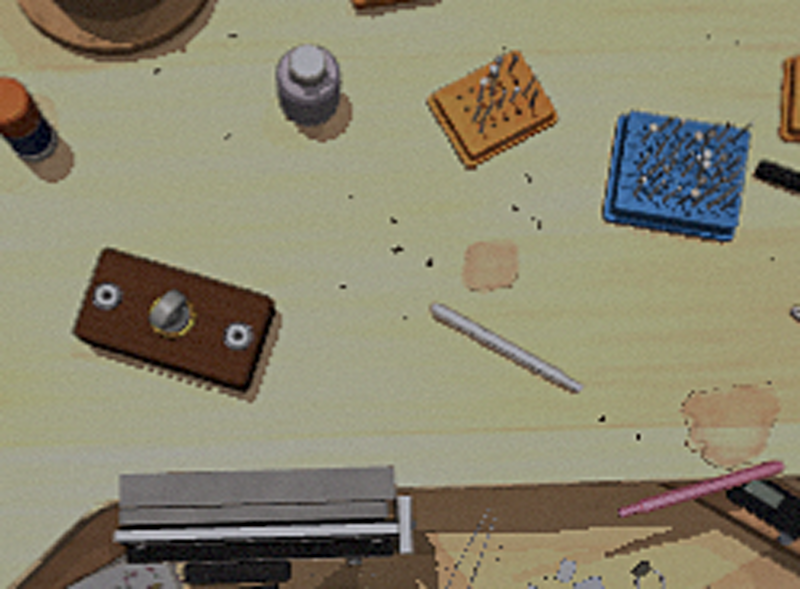

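The top crop shows the steel-grey punch at crop (505,348), i.e. top image (377,272). It lies at about (0.568, -0.187), and its ends are about 99 mm apart, which fits the given length. These could be mistaken for it in the scene picture:
- The pink rod at (390,386), which is the look-alike.
- The black and white pen at (518,347).
- The tweezers at (300,440).

I choose the grey one at scene (364,311). I'll move above it and check it in a close wrist picture.

```bash
python3 -m inch '1 5 5 3 0 0 5; 1 41 47 4 0 0 43; 1 41 47 4 0 0 43; 1 41 47 4 0 0 43; 1 41 47 4 0 0 43; 1 41 47 4 0 0 43; 1 41 47 4 0 0 43; 1 41 47 4 0 0 43; 1 41 47 4 0 0 43; 1 41 47 4 0 0 43; 1 41 47 4 0 0 43; 1 41 47 4 0 0 43' 50
python3 -m inch '1 0 0 0 0 0 0; 1 0 0 0 0 0 0'
python3 - <<'E'
from h import *
np.set_printoptions(precision=4,suppress=True)
print(telemetry.get_state())
f=grab_frame("wrist"); save(f,"w1.png"); print(-np.array(f["R"]).T@np.array(f["t"]),f["fx"])
for n,z in(("screw_eye",.064),("punch_mid",.004),("punch_end_a",.004)):
    for o in pinpoint("wrist",n)[:3]: print(n,round(o["p"],2),np.round(o["location"],1),onz(f,o["location"],z)[:2])
E
```

```text
t: 2.7
eef_pos: [0.563, -0.187, 0.2411]
ee_rot: [-3.141, -0.001, 2.551]
force: [0.3, -0.0, -0.4]
width: 0.0874
t: 2.95
eef_pos: [0.5624, -0.188, 0.2413]
ee_rot: [-3.141, -0.0, 2.55]
force: [0.3, 0.4, 1.3]
width: 0.0875
{'t': 2.95, 'q': array([ 0.0067,  0.2016, -0.1135,  0.0001, -1.2561, -0.5986]), 'qd': array([ 0.0021,  0.0004,  0.0028,  0.0009,  0.0004, -0.0027]), 'joint_efforts': array([  0.2296, -45.9249,  29.6013,   7.0649,  -0.0127,   0.0095]), 'eef_pos': array([ 0.5624, -0.188 ,  0.2413]), 'ee_rot': array([-3.1413, -0.0003,  2.5497]), 'force': array([0.2575, 0.363 , 1.3053]), 'moment': array([0.0214, 0.1014, 0.008 ]), 'width': 0.08746743252025488}
[ 0.5151 -0.2597  0.4235] 394.8714497269308
screw_eye 0.24 [213.2 268.7] [ 0.6855 -0.1999]
punch_mid 0.91 [331.8  63.4] [ 0.4804 -0.2952]
punch_mid 0.77 [317.8 198.9] [ 0.5685 -0.1899]
punch_end_a 0.88 [316.  152.5] [ 0.5424 -0.2318]
punch_end_a 0.69 [319.4 245. ] [ 0.5965 -0.1455]
punch_end_a 0.59 [367.8  96.5] [ 0.4676 -0.2489]
```

View pics/w1.png

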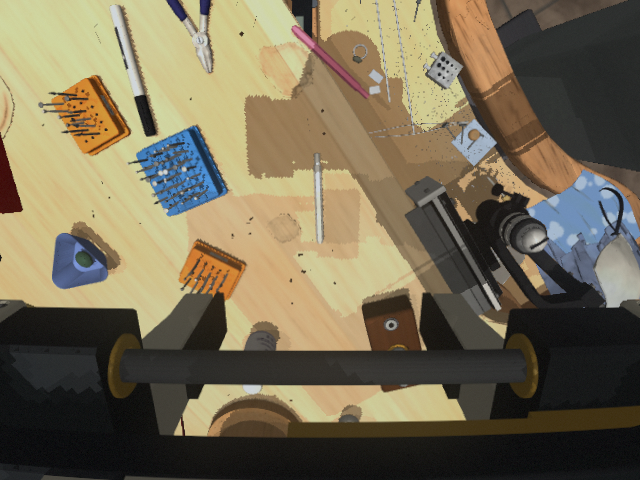

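The wrist picture shows the grey punch at (318,198), with its ends at (316,152) and (319,245), about 102 mm apart. The pink rod at (332,63) is clearly a different thing. Next I'll look closely at the eye.

```bash
python3 -m inch '1 1 17 -4 0 0 0; 1 1 17 -4 0 0 0; 1 1 17 -4 0 0 0; 1 1 17 -4 0 0 0; 1 1 17 -4 0 0 0;1 1 17 -4 0 0 0'
python3 - <<'E'
from h import *
np.set_printoptions(precision=4,suppress=True)
f=grab_frame("wrist"); print(-np.array(f["R"]).T@np.array(f["t"]))
for n,z in(("screw_eye",.064),("eye_collar",.042),("eye_neck",.048),("anchor_block",0)):
    for o in pinpoint("wrist",n)[:2]: print(n,round(o["p"],2),np.round(o["location"],1),onz(f,o["location"],z)[:2])
u,v=proj(f,[.59,.005,.055])[0].astype(int); print(u,v)
x0,y0=max(u-75,0),max(v-55,0); save(f,"w2.png",(x0,y0,x0+150,y0+110),5); print(x0,y0)
E
```

```text
t: 3.9
eef_pos: [0.5729, -0.0185, 0.2017]
ee_rot: [3.141, 0.0, 2.549]
force: [0.6, -0.8, 0.3]
width: 0.0873
[ 0.5255 -0.0902  0.3838]
screw_eye 0.75 [323.1 251.1] [0.5882 0.0032]
screw_eye 0.27 [320.5 242.3] [ 0.5856 -0.0046]
eye_collar 0.94 [323.5 241.4] [0.587  0.0021]
eye_neck 0.79 [324.4 244.6] [0.587  0.0034]
anchor_block 0.79 [318.9 227.9] [ 0.5904 -0.0011]
322 250
247 195
```

View pics/w2.png

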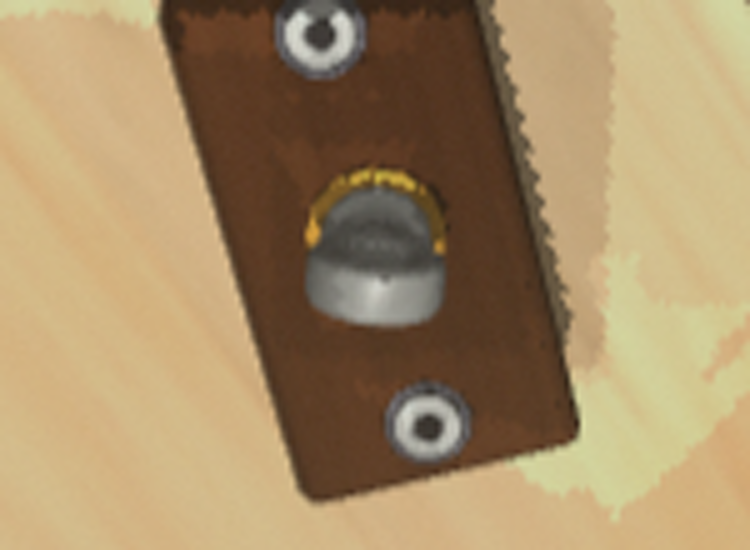

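The close view shows the eye from above, at crop (377,250). Its loop is nearly level in the picture, so the hole runs almost parallel to the punch as it lies, at about 57° in the world. I'll grip the punch by its rear (robot-side) part and insert along +57°. The eye can then swing clockwise with the handle on the open robot side.

```bash
python3 - <<'E'
from h import *
np.set_printoptions(precision=4,suppress=True)
f=grab_frame("wrist")
a,b=onz(f,(311,202.4),.042),onz(f,(332.6,280.4),.042); print(a,b,(a+b)/2,np.linalg.norm(b-a))
# loop outline ends on mid-slab crest line -> hole axis
l,r=onz(f,(247+308/5,195+297/5),.064),onz(f,(247+445/5,195+301/5),.064);d=r-l
print(l,r,(l+r)/2,np.linalg.norm(d),np.degrees(np.arctan2(d[1],d[0]))+90)
g=grab_frame("top")
m=regions_of("wrist","punch_mid"); 
a,b=onz(g,(253.4,255.2),.042),onz(g,(294.1,268.1),.042); print(a,b,(a+b)/2,np.linalg.norm(b-a))
E
python3 -m inch '1 -1.9 -19.4 -14 0 0 1.4; 1 -1.9 -19.4 -14 0 0 1.4; 1 -1.9 -19.4 -14 0 0 1.4; 1 -1.9 -19.4 -14 0 0 1.4; 1 -1.9 -19.4 -14 0 0 1.4; 1 -1.9 -19.4 -14 0 0 1.4; 1 -1.9 -19.4 -18 0 0 1.4; 1 -1.9 -19.4 -18 0 0 1.4;1 -1.9 -19.4 -18 0 0 1.4'
python3 - <<'E'
from h import *
f=grab_frame("wrist")
for n in("punch_mid","punch_end_a"):
    for o in pinpoint("wrist",n)[:3]: print(n,round(o["p"],2),np.round(o["location"],1),onz(f,o["location"],.004)[:2])
E
```

```text
[ 0.5758 -0.0339  0.042 ] [0.6013 0.0391 0.042 ] [0.5885 0.0026 0.042 ] 0.07723973848840153
[ 0.6001 -0.0011  0.064 ] [0.5809 0.0127 0.064 ] [0.5905 0.0058 0.064 ] 0.02358783671456551 234.22627060750045
[0.6018 0.0393 0.042 ] [ 0.5761 -0.0337  0.042 ] [0.5889 0.0028 0.042 ] 0.07743930440924067
t: 5.42
eef_pos: [0.555, -0.2114, 0.0229]
ee_rot: [3.141, 0.001, 2.576]
force: [-0.5, 0.5, 1.2]
width: 0.0875
punch_mid 0.77 [361.9  56.9] [ 0.47985162 -0.29654883]
punch_mid 0.71 [324.4 320.1] [ 0.5692665  -0.18865719]
punch_end_a 0.85 [326.  235.4] [ 0.54129037 -0.23116533]
punch_end_a 0.65 [326.2 390.9] [ 0.5949319  -0.14611148]
punch_end_a 0.6 [432.4 133.3] [ 0.46831785 -0.24766743]
```

```bash
python3 -m inch '1 0 0 -2.1 0 0 0.2; 1 0 0 -2.1 0 0 0.2; 0 0 0 -2.1 0 0 0.2; 0 0 0 -2.1 0 0 0.2; 0 0 0 -2.1 0 0 0.2; 0 0 0 -2.1 0 0 0.2; 0 0 0 -2.1 0 0 0.2; 0 0 0 -2.1 0 0 0.2' 60
```

```text
t: 6.58
eef_pos: [0.5549, -0.2117, 0.002]
ee_rot: [3.141, 0.002, 2.579]
force: [0.6, -1.0, -0.2]
width: 0.033
```

```bash
python3 -m inch '0 0 0 0 0 0 0; 0 0 0 0 0 0 0; 0 0 0 0 0 0 0; 0 0 0 0 0 0 0; 0 0 0 6 0 0 0; 0 0 0 8 0 0 0; 0 0 0 8 0 0 0'
python3 - <<'E'
from h import *
f=grab_frame("wrist"); g=grab_frame("top"); h=grab_frame("scene")
for c,F in(("wrist",f),("top",g),("scene",h)):
    for n in("punch_mid","punch_end_a"):
        for o in pinpoint(c,n)[:3]: print(c,n,round(o["p"],2),np.round(o["location"],1),onz(F,o["location"],.0835)[:2])
a=cv2.resize(f["pixels"][200:440,200:460,::-1],(390,360)); 
u,v=proj(h,[.57,-.19,.08])[0].astype(int); b=cv2.resize(h["pixels"][v-60:v+60,u-65:u+65,::-1],(390,360),interpolation=cv2.INTER_CUBIC)
cv2.imwrite("pics/g1.png",np.hstack([a,b]))
E
```

```text
t: 7.45
eef_pos: [0.5563, -0.2118, 0.0841]
ee_rot: [3.139, 0.006, 2.579]
force: [-0.0, -0.1, -0.7]
width: 0.0004
wrist punch_mid 0.85 [355.6  70. ] [ 0.48921084 -0.29291887]
wrist punch_mid 0.56 [327.7 275.4] [ 0.5502189  -0.21829733]
wrist punch_end_a 0.94 [325.3 207.6] [ 0.53272543 -0.24834103]
wrist punch_end_a 0.87 [290.3  10.9] [ 0.50005368 -0.32762764]
wrist punch_end_a 0.63 [409.8 127.5] [ 0.4810844  -0.25934451]
top punch_mid 0.49 [439.7 318.9] [ 0.47703669 -0.27879617]
top punch_end_a 0.59 [462.6 311.7] [ 0.48779849 -0.31820453]
top punch_end_a 0.47 [413.4 325.2] [ 0.4679749  -0.23401543]
scene punch_mid 0.7 [390.  385.8] [ 0.43233081 -0.32238843]
scene punch_mid 0.62 [362.3 312.6] [ 0.50483426 -0.22755528]
scene punch_end_a 0.8 [350.6 285.9] [ 0.53444214 -0.1852534 ]
scene punch_end_a 0.67 [354.5 374.3] [ 0.41889495 -0.27917157]
scene punch_end_a 0.66 [374.5 332.2] [ 0.48765202 -0.25997762]
```

View pics/g1.png

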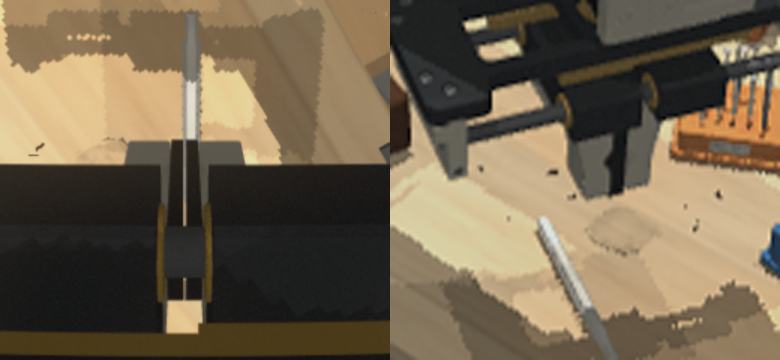

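The left half shows the fingers shut and empty. The punch is still on the bench at about wrist (327,275), so it slipped out under the tips. I'll measure it again and grip lower.

```bash
python3 -m inch '1 0 0 0 0 0 0;1 0 0 0 0 0 0;1 0 0 0 0 0 0;1 0 0 0 0 0 0'; python3 - <<'E'
from h import *
g=grab_frame("top");f=grab_frame("wrist"); h=grab_frame("scene")
for c,F in(("wrist",f),("top",g),("scene",h)):
    for n in("punch_mid","punch_end_a"):
        for o in pinpoint(c,n)[:4]: print(c,n,round(o["p"],2),np.round(o["location"],1),onz(F,o["location"],.004)[:2])
E
```

```text
t: 8.4
eef_pos: [0.5547, -0.2116, 0.0814]
ee_rot: [3.141, 0.001, 2.579]
force: [-1.4, -0.3, -0.1]
width: 0.0346
wrist punch_mid 0.82 [324.1 280.4] [ 0.56937589 -0.18829875]
wrist punch_mid 0.74 [352.5  72.5] [ 0.48078822 -0.29596965]
wrist punch_end_a 0.96 [405.5 127.5] [ 0.46919877 -0.24987727]
wrist punch_end_a 0.86 [290.6  11.4] [ 0.49384504 -0.34523384]
wrist punch_end_a 0.69 [322.5 342.2] [ 0.59762031 -0.14580804]
wrist punch_end_a 0.61 [323.3 210.7] [ 0.54258325 -0.23176285]
top punch_mid 0.62 [439.7 319.2] [ 0.47817636 -0.29708889]
top punch_end_a 0.67 [467.1 312.6] [ 0.48858957 -0.34845985]
top punch_end_a 0.61 [415.5 322.3] [ 0.47394687 -0.2522618 ]
scene punch_mid 0.75 [251.3 193.1] [0.67191091 0.156212  ]
scene punch_mid 0.71 [361.6 309.9] [ 0.56566571 -0.18453106]
scene punch_mid 0.62 [386.8 386.7] [ 0.47587464 -0.29350552]
scene punch_end_a 0.94 [354.5 377. ] [ 0.4609906  -0.24978834]
scene punch_end_a 0.87 [424.5 398.9] [ 0.49149374 -0.34370763]
scene punch_end_a 0.74 [351.5 288.4] [ 0.59203404 -0.14510039]
scene punch_end_a 0.49 [374.5 335. ] [ 0.5381942  -0.22841074]
```

```bash
python3 -m inch '0.35 0 0 -6 0 0 0; 0.35 0 0 -8 0 0 0; 0.35 0 0 -8.15 0 0 0;0.35 0 0 -8.15 0 0 0;0.35 0 0 -8.15 0 0 0'; python3 -m inch '0 0 0 0 0 0 0;0 0 0 0 0 0 0;0 0 0 0 0 0 0;0 0 0 0 0 0 0;0 0 0 0 0 0 0;0 0 0 0 0 0 0' 30; python3 -c "
from station import telemetry;print(telemetry.get_state()['eef_pos'])"
```

```text
t: 9.48
eef_pos: [0.5557, -0.2118, 0.0012]
ee_rot: [3.14, 0.003, 2.579]
force: [-0.6, 0.5, 0.0]
width: 0.0332
t: 10.22
eef_pos: [0.5557, -0.2117, 0.0011]
ee_rot: [3.14, 0.003, 2.579]
force: [0.5, 0.3, -1.2]
width: 0.0002
[ 0.55568584 -0.21174471  0.001142  ]
```

```bash
python3 - <<'E'
from h import *
f=grab_frame("wrist"); h=grab_frame("scene")
a=cv2.resize(f["pixels"][220:420,220:440,::-1],(396,360),interpolation=cv2.INTER_CUBIC); 
u,v=proj(h,[.56,-.2,.01])[0].astype(int); print(u,v);b=cv2.resize(h["pixels"][v-45:v+35,u-44:u+44,::-1],(396,360),interpolation=cv2.INTER_CUBIC)
cv2.imwrite("pics/g2.png",np.hstack([a,b]))
print(proj(f,[[.5557,-.2117,.001],[.554,-.2126,.004]]))
E
```

```text
367 314
[[324.36007998 291.75444088]
 [326.28621453 291.30195942]]
```

View pics/g2.png

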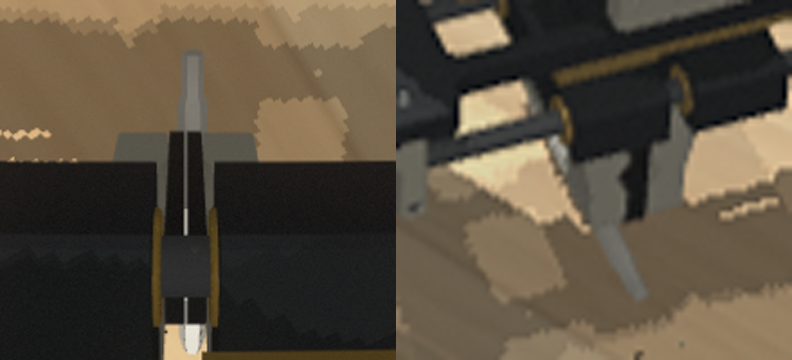

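The fingers are shut, yet the rod runs beneath and between the pads, so the pads must end above the tips or the tips sit higher than reported. I'll open and feel for the bench.

```bash
python3 -m inch '0.3 0 0 0 0 0 0;0.3 0 0 0 0 0 0;0.3 0 0 0 0 0 0;0.3 0 0 0 0 0 0;0.3 0 0 -0.2 0 0 0;0.3 0 0 -0.2 0 0 0'; python3 -m inch '0.3 0 0 -0.2 0 0 0;0.3 0 0 -0.2 0 0 0'; python3 -m inch '0.3 0 0 -0.2 0 0 0;0.3 0 0 -0.2 0 0 0'
```

```text
t: 11.08
eef_pos: [0.5555, -0.2117, -0.0011]
ee_rot: [3.14, 0.003, 2.579]
force: [0.1, -0.6, -0.1]
width: 0.0263
t: 11.32
eef_pos: [0.5553, -0.2117, -0.0033]
ee_rot: [3.141, 0.002, 2.579]
force: [0.1, 0.5, 1.4]
width: 0.0266
t: 11.58
eef_pos: [0.5551, -0.2117, -0.0055]
ee_rot: [3.141, 0.002, 2.579]
force: [-0.5, 0.2, 0.6]
width: 0.0266
```

```bash
for i in 1; do python3 -m inch '0.3 0 0 -0.15 0 0 0;0.3 0 0 -0.15 0 0 0'; done; python3 -m inch '0.3 0 0 -0.15 0 0 0;0.3 0 0 -0.15 0 0 0'; python3 -m inch '0.3 0 0 -0.1 0 0 0;0.3 0 0 -0.1 0 0 0'
```

```text
t: 11.82
eef_pos: [0.555, -0.2117, -0.0072]
ee_rot: [3.141, 0.002, 2.579]
force: [-0.2, 0.2, 0.4]
width: 0.0263
t: 12.08
eef_pos: [0.5549, -0.2117, -0.0088]
ee_rot: [3.141, 0.002, 2.579]
force: [0.5, -0.3, -0.2]
width: 0.0262
t: 12.32
eef_pos: [0.5548, -0.2117, -0.0099]
ee_rot: [3.141, 0.001, 2.579]
force: [-0.4, 0.2, -0.3]
width: 0.0264
```

```bash
python3 -m inch '0 0 0 0 0 0 0;0 0 0 0 0 0 0;0 0 0 0 0 0 0;0 0 0 0 0 0 0;0 0 0 0 0 0 0' 30
```

```text
t: 12.95
eef_pos: [0.5549, -0.2117, -0.0099]
ee_rot: [3.141, 0.001, 2.579]
force: [-0.0, -0.7, -0.4]
width: 0.0007
```

```bash
python3 - <<'E'
from h import *
s=telemetry.get_state(); p=s["eef_pos"]; print(p,s["force"],s["joint_efforts"])
h=grab_frame("scene"); f=grab_frame("wrist")
d=np.array([.533,.846,0])*.0095
for dz in(0,.01,.02):
    print(dz,[np.round(proj(F,[p-d+[0,0,dz],p+d+[0,0,dz]]),1).tolist() for F in(h,f)])
save(h,"tmp.png")
a=cv2.resize(f["pixels"][250:350,270:380,::-1],(396,360),interpolation=cv2.INTER_CUBIC)
b=cv2.resize(h["pixels"][270:350,323:411,::-1],(396,360),interpolation=cv2.INTER_CUBIC)
cv2.imwrite("pics/g3.png",np.hstack([a,b]))
E
```

```text
[ 0.55486266 -0.21165021 -0.00992052] [-0.03176017 -0.71066572 -0.36948836] [-1.16803305e-03 -5.56305206e+01  2.04736823e+01  4.89152446e+00
 -3.21283107e-03 -7.44317674e-06]
0 [[[373.8, 333.3], [369.1, 324.0]], [[324.3, 274.5], [324.3, 308.6]]]
0.01 [[[374.1, 329.0], [369.4, 319.8]], [[324.4, 282.6], [324.4, 318.1]]]
0.02 [[[374.5, 324.7], [369.7, 315.5]], [[324.4, 291.7], [324.4, 328.6]]]
```

View pics/g3.png

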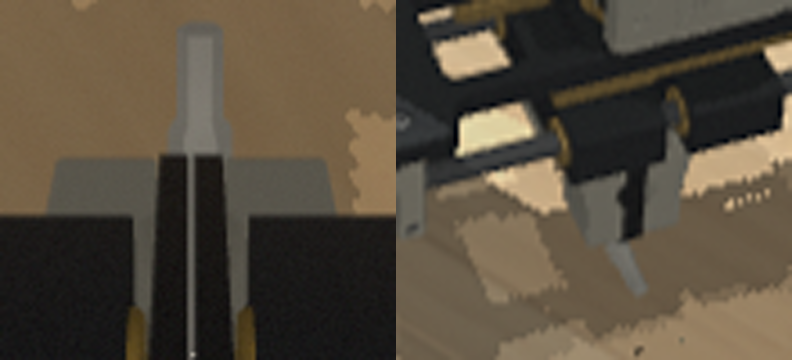

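The pictures agree that the real fingertips are about 20 mm above the reported TCP: wrist row 293 and scene (375,324) both match dz ≈ 0.02. The bench-contact test says the same. I'll allow for this offset, so the rod needs a reported z of about -0.018.

```bash
python3 -m inch '0.3 0 0 0 0 0 0;0.3 0 0 0 0 0 0;0.3 0 0 0 0 0 0;0.3 0 0 -0.5 0 0 0;0.3 0 0 -0.6 0 0 0;0.3 0 0 -0.6 0 0 0'; python3 -m inch '0.3 0 0 -0.1 0 0 0;0.3 0 0 -0.1 0 0 0'; python3 -m inch '0.3 0 0 -0.1 0 0 0;0.3 0 0 -0.1 0 0 0'
```

```text
t: 13.8
eef_pos: [0.5547, -0.2117, -0.0162]
ee_rot: [3.141, 0.001, 2.579]
force: [0.7, -0.6, 0.1]
width: 0.0265
t: 14.05
eef_pos: [0.5546, -0.2116, -0.0172]
ee_rot: [3.141, 0.001, 2.579]
force: [-0.2, 0.8, -0.4]
width: 0.0262
t: 14.3
eef_pos: [0.5546, -0.2116, -0.0183]
ee_rot: [3.141, 0.001, 2.578]
force: [0.9, -0.2, 0.1]
width: 0.0264
```

```bash
python3 -m inch '0 0 0 0 0 0 0;0 0 0 0 0 0 0;0 0 0 0 0 0 0;0 0 0 0 0 0 0' 30
```

```text
t: 14.8
eef_pos: [0.5557, -0.2121, -0.0169]
ee_rot: [3.141, 0.003, 2.579]
force: [-1.5, -0.7, 10.5]
width: 0.0005
```

```bash
python3 -m inch '0.3 0 0 0.1 0 0 0;0.3 0 0 0 0 0 0;0.3 0 0 0 0 0 0;0.3 0 0 -0.2 0 0 0;0.3 0 0 -0.4 0 0 0;0.3 0 0 -0.4 0 0 0'; python3 -m inch '0.3 0 0 -0.1 0 0 0;0.3 0 0 -0.1 0 0 0'; python3 -m inch '0.3 0 0 -0.1 0 0 0;0.3 0 0 -0.1 0 0 0'
```

```text
t: 15.55
eef_pos: [0.5554, -0.2121, -0.0212]
ee_rot: [3.141, 0.002, 2.579]
force: [0.5, 0.1, -0.4]
width: 0.0264
t: 15.8
eef_pos: [0.5553, -0.2121, -0.0224]
ee_rot: [3.142, 0.002, 2.579]
force: [-0.0, 0.3, 0.3]
width: 0.026
t: 16.05
eef_pos: [0.5553, -0.212, -0.0234]
ee_rot: [3.142, 0.002, 2.579]
force: [-0.5, 1.1, -0.2]
width: 0.0261
```

```bash
python3 -m inch '0 0 0 0 0 0 0;0 0 0 0 0 0 0;0 0 0 0 0 0 0;0 0 0 0 0 0 0;0 0 0 0 0 0 0' 30
```

```text
t: 16.68
eef_pos: [0.5553, -0.2121, -0.0234]
ee_rot: [3.141, 0.002, 2.579]
force: [0.3, 0.1, -0.1]
width: 0.0072
```

The grip now reads 7 mm (8.4 mm rod). I'll lift it to eye height and stop with the tip about 20 mm short of the eye.

```bash
python3 -m inch '0 0 0 0 0 0 0;0 0 0 0 0 0 0;0 0 0 3 0 0 0;0 0 0 6 0 0 0;0 -0.9 6.5 6 0 0 0;0 -1.8 12 6 0 0 0;0 -1.8 13.3 6 0 0 0;0 -1.8 13.3 6 0 0 0;0 -1.8 13.3 6 0 0 0;0 -1.8 13.3 6 0 0 0' 60
python3 - <<'E'
from h import *
s=telemetry.get_state();p=s["eef_pos"];print(p,s["ee_rot"],s["width"],s["moment"])
F={c:grab_frame(c) for c in("wrist","top","scene")}
for c,f in F.items():
    for n in("punch_end_a","punch_mid"):
        for o in pinpoint(c,n)[:3]: print(c,n,round(o["p"],2),np.round(o["location"],1),onz(f,o["location"],.064)[:2])
    for n,z in (("screw_eye",.064),("eye_collar",.042)):
      for o in pinpoint(c,n)[:1]: print(c,n,round(o["p"],2),np.round(o["location"],1),onz(f,o["location"],z)[:2])
    print(c,proj(f,[[.578,-.014,.064],[.5887,.0027,.064]]).round(1).tolist())
def cr(f,X,w,h,W,H):
    u,v=proj(f,X)[0].astype(int); print(u-w//2,v-h//2); return cv2.resize(f["pixels"][v-h//2:v+h//2,u-w//2:u+w//2,::-1],(W,H),interpolation=cv2.INTER_CUBIC)
m=[.58,-.01,.06]
cv2.imwrite("pics/i1.png",np.hstack([cr(F["wrist"],m,130,160,390,480),cr(F["scene"],m,78,96,390,480)]))
E
```

```text
t: 17.92
eef_pos: [0.5372, -0.0801, 0.0364]
ee_rot: [-3.141, 0.002, 2.578]
force: [-0.2, 0.3, -0.5]
width: 0.0064
[ 0.53724555 -0.08009622  0.03635706] [-3.14129694e+00  1.80627723e-03  2.57782930e+00] 0.0064330790059548 [0.0411267  0.04277567 0.01380972]
wrist punch_end_a 0.84 [319.9 269.8] [ 0.5264802  -0.10072561]
wrist [[326.1, 452.3], [325.7, 480.1]]
top punch_end_a 0.79 [412.1 326.4] [ 0.46621322 -0.23512301]
top punch_end_a 0.53 [464.8 312.2] [ 0.48748459 -0.32735113]
top punch_mid 0.66 [439.2 316.4] [ 0.48173605 -0.28271756]
top [[282.1, 265.7], [272.5, 260.0]]
scene punch_end_a 0.88 [426.7 394.1] [ 0.46211505 -0.35780596]
scene punch_end_a 0.87 [358.6 374.4] [ 0.43320989 -0.27543153]
scene punch_end_a 0.55 [302.1 271.4] [ 0.52802244 -0.09951929]
scene punch_mid 0.67 [389.  385.9] [ 0.44307462 -0.31505118]
scene punch_mid 0.38 [288.9 250.4] [ 0.55018971 -0.05327888]
scene punch_mid 0.17 [457.7 306.7] [ 0.61082712 -0.31607549]
scene [[282.2, 230.9], [279.1, 223.4]]
261 372
242 183
```

View pics/i1.png

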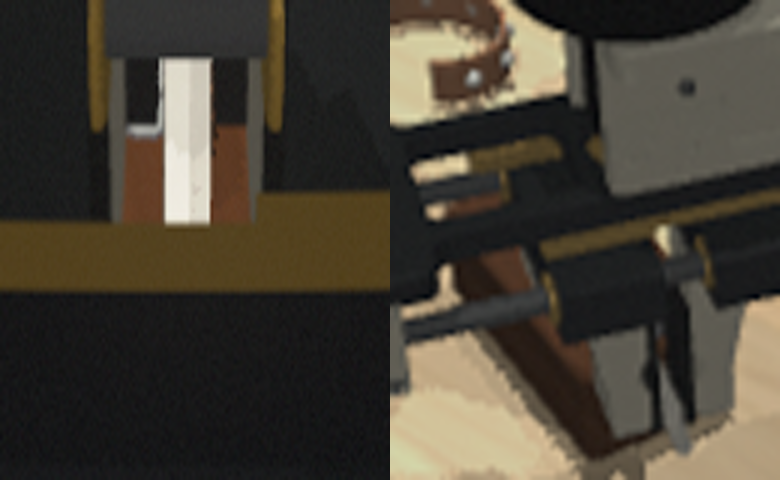

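The picture shows the rod crossing the gap, but in the scene half it runs from (301,272) to (297,229), steeper than a level rod would. I suspect it is pitched in the grip, so I'll fit the pitch.

```bash
python3 - <<'E'
from h import *
F={c:grab_frame(c) for c in("wrist","top","scene")}
d=np.array([.5373,.8434,0])
for zg in(.064,):
  for th in(0,10,20,30,40,50):
    t=np.radians(th); v=d*np.cos(t)+np.array([0,0,np.sin(t)]); g=np.array([.5372,-.0801,zg])
    print(th,[proj(F[c],[g-.023*v,g+.04*v,g+.077*v]).round(0).tolist() for c in("scene","wrist")])
for c in F:
    r=regions_of(c,"punch_mid")
    for o in r[:3]:
        print(c,round(o["p"],2),o["bbox"],o["pixels"].sum())
f=F["scene"]["pixels"]; 
for row in range(222,278,6): print(row,f[row,286:306].mean(1).round().astype(int))
E
```

```text
0 [[[301.0, 273.0], [289.0, 246.0], [283.0, 231.0]], [[324.0, 268.0], [323.0, 391.0], [323.0, 450.0]]]
10 [[[301.0, 274.0], [289.0, 243.0], [283.0, 225.0]], [[324.0, 265.0], [323.0, 400.0], [323.0, 470.0]]]
20 [[[301.0, 276.0], [289.0, 240.0], [283.0, 220.0]], [[324.0, 264.0], [323.0, 407.0], [323.0, 488.0]]]
30 [[[300.0, 277.0], [289.0, 238.0], [283.0, 216.0]], [[324.0, 265.0], [323.0, 412.0], [322.0, 504.0]]]
40 [[[300.0, 277.0], [290.0, 237.0], [284.0, 214.0]], [[324.0, 267.0], [323.0, 414.0], [322.0, 515.0]]]
50 [[[300.0, 277.0], [291.0, 237.0], [285.0, 213.0]], [[323.0, 270.0], [323.0, 413.0], [322.0, 522.0]]]
wrist 0.95 [315.6, 266.5, 336.2, 425.4] 1848
top 0.51 [415.4, 308.1, 465.2, 323.5] 200
scene 0.71 [353.3, 372.7, 428.0, 399.4] 423
scene 0.62 [294.6, 261.7, 299.7, 272.6] 46
222 [30 32 32 23 24 24 23 26 24 24 26 25 26 27 27 26 25 26 23 24]
228 [ 56  63  64  63  65  63  64  62  75 148 174  99  68  33  19  21  21  24
  27  26]
234 [31 31 29 32 30 31 30 32 28 45 44 44 48 45 44 44 46 48 60 44]
240 [28 28 27 25 25 27 26 28 26 27 24 23 19 47 75 83 89 92 69 48]
246 [26 27 26 25 25 27 27 27 25 23 24 20 22 24 21 46 86 89 90 89]
252 [89 89 88 88 89 90 86 41 17 48 36 23 21 23 21 27 83 89 89 88]
258 [89 88 89 89 88 77 45 23 18 55 96 59 25 20 22 19 61 85 89 88]
264 [ 87  89  89  88  89  89  90  78  35  25  97 101 100  88  40  17  48  87
  89  89]
270 [ 43  45  43  29  25  25  25  39  62  79  88  93  97  96  93  93  94  85
 125 130]
276 [ 81  79  80  80  81  79 128 156 158 157 155 154 153 151 151 152 152 153
 153 153]
```

The pixel pattern fits a level rod: the scene region runs along the 0–10° line, and the bright spot was background. I'll check the rod line sideways against the eye axis using the wrist edges.

```bash
python3 - <<'E'
from h import *
f=grab_frame("wrist"); g=f["pixels"].astype(float).mean(2)
e=np.array([.5887,.0027])
for r in range(272,446,8):
    L=np.gradient(cv2.GaussianBlur(g,(3,3),0)[r,300:350]); a=300+L.argmax(); b=300+L.argmin()
    if 8<b-a<25:
        c=onz(f,((a+b)/2,r),.064)[:2]; w=np.linalg.norm(onz(f,(a,r),.064)-onz(f,(b,r),.064)); q=e-c; u=np.array([.534,.845])
        print(r,a,b,c.round(4),"w",round(w*1e3,1),"lat mm",round(1e3*(u[0]*q[1]-u[1]*q[0]),1),"ahead",round(1e3*q@u,1))
E
```

```text
280 334 344 [ 0.5222 -0.0914] w 4.3 lat mm -6.0 ahead 115.0
304 315 330 [ 0.5342 -0.0855] w 6.5 lat mm 1.1 ahead 103.6
312 315 330 [ 0.5363 -0.0822] w 6.6 lat mm 1.1 ahead 99.7
320 315 330 [ 0.5384 -0.0788] w 6.6 lat mm 1.1 ahead 95.7
328 315 330 [ 0.5406 -0.0754] w 6.7 lat mm 1.1 ahead 91.7
336 315 330 [ 0.5428 -0.072 ] w 6.7 lat mm 1.1 ahead 87.6
344 315 330 [ 0.545  -0.0684] w 6.8 lat mm 1.1 ahead 83.5
384 314 331 [ 0.5567 -0.0499] w 8.0 lat mm 1.1 ahead 61.5
392 313 331 [ 0.5594 -0.0461] w 8.6 lat mm 1.3 ahead 56.9
400 315 331 [ 0.5615 -0.0418] w 7.7 lat mm 0.8 ahead 52.1
408 315 331 [ 0.5641 -0.0377] w 7.8 lat mm 0.8 ahead 47.3
416 315 331 [ 0.5667 -0.0336] w 7.8 lat mm 0.8 ahead 42.4
424 311 327 [ 0.5711 -0.0304] w 7.9 lat mm 2.8 ahead 37.3
432 339 349 [ 0.5633 -0.0194] w 5.0 lat mm -9.7 ahead 32.2
440 309 331 [ 0.5763 -0.0213] w 11.1 lat mm 2.3 ahead 27.0
```

```bash
python3 -m inch '0 0.4 0.63 0 0 0 0;0 0.64 1.0 0 0 0 0;0 0.8 1.27 0 0 0 0;0 0.96 1.52 0 0 0 0;0 1.1 1.77 0 0 0 0;0 1.2 1.9 0 0 0 0;0 1.3 2.05 0 0 0 0;0 1.3 2.05 0 0 0 0'; python3 -c "
from station import telemetry;s=telemetry.get_state();print(s['force'],s['moment'])"
```

```text
t: 20.02
eef_pos: [0.5503, -0.0585, 0.0366]
ee_rot: [3.142, 0.002, 2.579]
force: [-1.2, -0.1, -0.4]
width: 0.0066
[-1.24521666 -0.06309068 -0.44370803] [ 0.00838417  0.05580049 -0.010309  ]
```

```bash
python3 -m inch '0 0.3 0.47 0 0 0 0;0 0.6 0.95 0 0 0 0;0 0.9 1.4 0 0 0 0;0 1.2 1.9 0 0 0 0;0 1.2 1.9 0 0 0 0;0 1.2 1.9 0 0 0 0'; python3 - <<'E'
from h import *
s=telemetry.get_state();p=s["eef_pos"];print(s['force'],s['moment'])
print((p[:2]-[.5887,.0027]),np.hypot(*(p[:2]-[.5887,.0027])))
F={c:grab_frame(c) for c in("top","scene")}
print(regions_of("top","screw_eye")[:1] and regions_of("top","screw_eye")[0]["bbox"])
def cr(f,X,w,h,W,H):
    u,v=proj(f,X)[0].astype(int); print(u-w//2,v-h//2); return cv2.resize(f["pixels"][v-h//2:v+h//2,u-w//2:u+w//2,::-1],(W,H),interpolation=cv2.INTER_CUBIC)
m=[.59,.005,.06]
cv2.imwrite("pics/i2.png",np.hstack([cr(F["top"],m,78,96,390,480),cr(F["scene"],m,78,96,390,480)]))
E
```

```text
t: 20.78
eef_pos: [0.5622, -0.0395, 0.0365]
ee_rot: [-3.141, 0.002, 2.58]
force: [-0.5, 0.5, -0.3]
width: 0.0066
[-0.46156316  0.45363653 -0.27324565] [0.05463741 0.04906561 0.02800133]
[-0.02650102 -0.04217353] 0.049808738887576205
[]
232 211
239 176
```

View pics/i2.png

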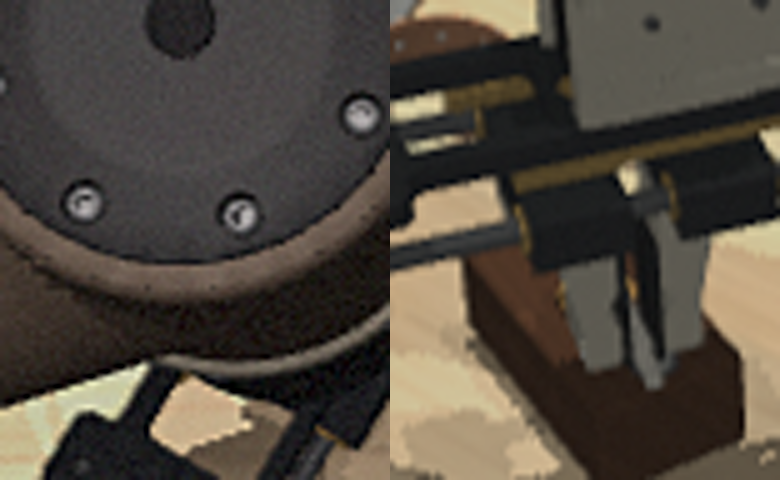

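The fingers are now over the block, with the grip 50 mm from the eye axis and almost no force, which agrees with a free insertion. I'll write a helper that averages the moment about the eye axis and prints the next arc shifts.

```bash
cat > m.py <<'E'
import sys
from h import *
C=np.array([.5887,.0027]); L=.0498; B=float(sys.argv[3]) if len(sys.argv)>3 else 0
n=int(sys.argv[1]); R=[]
for i in range(n):
    s=telemetry.get_state(); r=s["eef_pos"][:2]-C; F=s["force"]
    R.append([s["moment"][2]+r[0]*F[1]-r[1]*F[0],s["moment"][2],*F])
    grab_frame("top")
R=np.array(R); p=s["eef_pos"]; yaw=np.degrees(s["ee_rot"][2]); ph=yaw+90
print("t",s["t"],"yaw",round(yaw,2),"M",R.mean(0).round(3),"sd",R[:,0].std().round(3),"r",np.hypot(*r).round(4),"phi",np.degrees(np.arctan2(r[1],r[0])).round(1)%360,"z",p[2].round(4),"w",s["width"])
for D in eval(sys.argv[2]):
    a=np.radians(ph-D); q=C+L*np.array([np.cos(a),np.sin(a)]); print(D,((q-p[:2])*100).round(2))
E
python3 m.py 5 "range(4,41,4)"
```

```text
t 21.125 yaw 147.78 M [ 0.006  0.009 -0.157 -0.164 -0.12 ] sd 0.006 r 0.0499 phi 238.0 z 0.0366 w 0.00671848495369717
4 [-0.3   0.21]
8 [-0.57  0.43]
12 [-0.83  0.66]
16 [-1.07  0.91]
20 [-1.29  1.18]
24 [-1.5   1.46]
28 [-1.68  1.76]
32 [-1.84  2.07]
36 [-1.98  2.38]
40 [-2.1   2.71]
```

```bash
python3 -m inch '0 -0.3 0.21 0 0 0 -4;0 -0.57 0.43 0 0 0 -8;0 -0.83 0.66 0 0 0 -12;0 -1.07 0.91 0 0 0 -16;0 -1.29 1.18 0 0 0 -20;0 -1.29 1.18 0 0 0 -20'; python3 m.py 2 "range(3,28,3)"
```

```text
t: 21.92
eef_pos: [0.5493, -0.0277, 0.0367]
ee_rot: [3.141, 0.002, 2.231]
force: [-0.4, -0.3, -0.6]
width: 0.0067
t 21.975 yaw 127.88 M [-0.019 -0.002 -0.424  0.119 -0.283] sd 0.034 r 0.0497 phi 217.8 z 0.0367 w 0.0068436148561080426
3 [-0.16  0.2 ]
6 [-0.31  0.42]
9 [-0.44  0.64]
12 [-0.56  0.87]
15 [-0.66  1.11]
18 [-0.76  1.35]
21 [-0.84  1.6 ]
24 [-0.91  1.85]
27 [-0.97  2.11]
```

```bash
python3 -m inch '0 -0.16 0.2 0 0 0 -3;0 -0.31 0.42 0 0 0 -6;0 -0.44 0.64 0 0 0 -9;0 -0.56 0.87 0 0 0 -12;0 -0.56 0.87 0 0 0 -12'; python3 m.py 2 "range(2,13,2)"
```

```text
t: 22.65
eef_pos: [0.5441, -0.0189, 0.0367]
ee_rot: [3.141, 0.002, 2.024]
force: [-0.4, 1.6, -1.0]
width: 0.0065
t 22.7 yaw 116.0 M [-0.007  0.05  -0.562  1.017 -0.604] sd 0.022 r 0.0496 phi 206.0 z 0.0367 w 0.006435128476978822
2 [-0.09  0.15]
4 [-0.16  0.31]
6 [-0.22  0.47]
8 [-0.28  0.64]
10 [-0.33  0.8 ]
12 [-0.37  0.97]
```

```bash
python3 -m inch '0 -0.09 0.15 0 0 0 -2;0 -0.16 0.31 0 0 0 -4;0 -0.22 0.47 0 0 0 -6;0 -0.22 0.47 0 0 0 -6'; python3 m.py 3 "range(2,13,2)"
```

```text
t: 23.25
eef_pos: [0.5421, -0.0143, 0.0368]
ee_rot: [3.141, 0.002, 1.92]
force: [0.5, 0.9, -1.0]
width: 0.0066
t 23.35 yaw 110.03 M [ 0.087  0.154  0.241  1.528 -0.158] sd 0.017 r 0.0496 phi 200.1 z 0.0368 w 0.006576800966715535
2 [-0.07  0.16]
4 [-0.12  0.33]
6 [-0.17  0.5 ]
8 [-0.21  0.67]
10 [-0.24  0.84]
12 [-0.27  1.01]
```

```bash
python3 -m inch '0 -0.07 0.16 0 0 0 -2;0 -0.12 0.33 0 0 0 -4;0 -0.12 0.33 0 0 0 -4'; python3 m.py 2 "(2,4,6,8)";python3 -m inch '0 -0.06 0.16 0 0 0 -2;0 -0.1 0.33 0 0 0 -4;0 -0.1 0.33 0 0 0 -4'; python3 m.py 3 "(2,4,6,8)"
```

```text
t: 23.78
eef_pos: [0.541, -0.0112, 0.0368]
ee_rot: [3.141, 0.002, 1.851]
force: [1.8, -0.5, -1.4]
width: 0.0065
t 23.825 yaw 106.08 M [ 0.182  0.141  1.422 -0.449 -0.941] sd 0.01 r 0.0497 phi 196.2 z 0.0368 w 0.006417063191296622
2 [-0.06  0.18]
4 [-0.1   0.34]
6 [-0.13  0.51]
8 [-0.16  0.69]
t: 24.25
eef_pos: [0.5401, -0.0078, 0.0368]
ee_rot: [3.141, 0.002, 1.781]
force: [1.0, -0.6, -1.3]
width: 0.0066
t 24.35 yaw 102.1 M [ 0.131  0.111  1.123 -0.178 -1.324] sd 0.034 r 0.0498 phi 192.3 z 0.0368 w 0.006425213875531462
2 [-0.04  0.19]
4 [-0.07  0.36]
6 [-0.09  0.53]
8 [-0.1  0.7]
```

```bash
python3 -m inch '0 -0.04 0.19 0 0 0 -2;0 -0.07 0.36 0 0 0 -4;0 -0.07 0.36 0 0 0 -4'; python3 m.py 3 "(2,4,6,8)"
```

```text
t: 24.78
eef_pos: [0.5394, -0.0044, 0.0368]
ee_rot: [3.141, 0.002, 1.713]
force: [2.1, -0.5, -0.9]
width: 0.0064
t 24.875 yaw 98.15 M [ 0.145  0.131  1.204 -0.116 -0.7  ] sd 0.022 r 0.0498 phi 188.2 z 0.0368 w 0.006264096853341057
2 [-0.02  0.18]
4 [-0.03  0.35]
6 [-0.04  0.52]
8 [-0.05  0.7 ]
```

```bash
python3 -m inch '0 -0.02 0.18 0 0 0 -2;0 -0.04 0.35 0 0 0 -4;0 -0.04 0.35 0 0 0 -4'; python3 m.py 3 "(2,4,6,8)"
```

```text
t: 25.3
eef_pos: [0.539, -0.0009, 0.0368]
ee_rot: [3.141, 0.002, 1.644]
force: [2.2, -0.2, -0.4]
width: 0.0066
t 25.4 yaw 94.2 M [ 0.113  0.128  1.947  0.436 -0.932] sd 0.029 r 0.0499 phi 184.2 z 0.0368 w 0.006331783232889113
2 [-0.    0.17]
4 [-0.01  0.35]
6 [-0.    0.52]
8 [0.  0.7]
```

```bash
python3 -m inch '0 0 0.17 0 0 0 -2;0 0 0.35 0 0 0 -4;0 0 0.35 0 0 0 -4'; python3 m.py 3 "(2,4,6)"
```

```text
t: 25.82
eef_pos: [0.5388, 0.0025, 0.0367]
ee_rot: [3.141, 0.003, 1.574]
force: [1.4, -0.0, -1.3]
width: 0.0064
t 25.925 yaw 90.21 M [ 0.166  0.156  1.386 -0.184 -1.198] sd 0.031 r 0.0499 phi 180.2 z 0.0367 w 0.0065320493377836655
2 [0.01 0.18]
4 [0.02 0.35]
6 [0.03 0.52]
```

```bash
python3 -m inch '0 0.02 0.17 0 0 0 -2;0 0.02 0.34 0 0 0 -4;0 0.02 0.34 0 0 0 -4'; python3 m.py 3 "(2,4,6)"
```

```text
t: 26.35
eef_pos: [0.5388, 0.0059, 0.0367]
ee_rot: [3.141, 0.003, 1.505]
force: [0.2, 0.0, -1.0]
width: 0.0064
t 26.45 yaw 86.25 M [ 0.135  0.162  0.295  0.531 -0.86 ] sd 0.016 r 0.0499 phi 176.4 z 0.0367 w 0.006248924093158201
2 [0.03 0.18]
4 [0.05 0.36]
6 [0.07 0.53]
```

```bash
python3 -m inch '0 0.03 0.18 0 0 0 -2;0 0.05 0.36 0 0 0 -4;0 0.05 0.36 0 0 0 -4'; python3 m.py 3 "(2,4,6)"
```

```text
t: 26.88
eef_pos: [0.5392, 0.0094, 0.0366]
ee_rot: [3.142, 0.003, 1.435]
force: [0.5, -0.3, -0.7]
width: 0.0064
t 26.975 yaw 82.26 M [ 0.126  0.112 -0.361 -0.235 -0.553] sd 0.006 r 0.0499 phi 172.3 z 0.0366 w 0.0065321973813549225
2 [0.04 0.18]
4 [0.07 0.35]
6 [0.11 0.52]
```

```bash
python3 -m inch '0 0.04 0.17 0 0 0 -2;0 0.08 0.35 0 0 0 -4;0 0.08 0.35 0 0 0 -4'; python3 m.py 3 "(2,4,6)"
```

```text
t: 27.4
eef_pos: [0.5398, 0.0129, 0.0365]
ee_rot: [-3.141, 0.003, 1.365]
force: [-1.5, 1.2, -0.6]
width: 0.0064
t 27.5 yaw 78.26 M [ 0.101  0.106 -1.242  0.356 -0.939] sd 0.059 r 0.05 phi 168.4 z 0.0365 w 0.006311107145590317
2 [0.06 0.17]
4 [0.1  0.34]
6 [0.15 0.51]
```

```bash
python3 -m inch '0 0.06 0.17 0 0 0 -2;0 0.1 0.34 0 0 0 -4;0 0.1 0.34 0 0 0 -4'; python3 m.py 3 "(2,4,6)"
```

```text
t: 27.92
eef_pos: [0.5405, 0.0162, 0.0364]
ee_rot: [-3.141, 0.003, 1.295]
force: [-0.6, 0.6, -0.1]
width: 0.0066
t 28.025 yaw 74.28 M [ 0.125  0.121 -1.429  0.314 -0.395] sd 0.005 r 0.05 phi 164.4 z 0.0365 w 0.0062987968161765965
2 [0.07 0.17]
4 [0.12 0.33]
6 [0.19 0.5 ]
```

```bash
python3 -m inch '0 0.06 0.17 0 0 0 -2;0 0.12 0.33 0 0 0 -4;0 0.12 0.33 0 0 0 -4'; python3 m.py 3 "(2,4,6)"
```

```text
t: 28.45
eef_pos: [0.5416, 0.0194, 0.0364]
ee_rot: [-3.141, 0.003, 1.226]
force: [-2.1, -1.3, 0.3]
width: 0.0061
t 28.55 yaw 70.28 M [ 0.205  0.135 -2.191 -0.692  0.167] sd 0.034 r 0.05 phi 160.6 z 0.0364 w 0.0065236050609135164
2 [0.09 0.18]
4 [0.15 0.34]
6 [0.23 0.5 ]
```

```bash
python3 -m inch '0 0.09 0.18 0 0 0 -2;0 0.09 0.18 0 0 0 -2'; python3 m.py 4 "(1,2,3,4)"
```

```text
t: 28.85
eef_pos: [0.5422, 0.0211, 0.0363]
ee_rot: [-3.14, 0.004, 1.191]
force: [-3.7, -1.0, 0.3]
width: 0.0063
t 29.0 yaw 68.29 M [ 0.259  0.163 -3.342 -0.74   0.168] sd 0.029 r 0.05 phi 158.5 z 0.0363 w 0.006236848074951158
1 [0.06 0.09]
2 [0.09 0.17]
3 [0.13 0.25]
4 [0.16 0.33]
```

```bash
python3 -m inch '0 0.09 0.17 0 0 0 -2;0 0.09 0.17 0 0 0 -2'; python3 m.py 4 "(1,2,3,4)"
```

```text
t: 29.3
eef_pos: [0.5429, 0.0227, 0.0362]
ee_rot: [-3.14, 0.004, 1.156]
force: [-4.1, -0.8, -0.1]
width: 0.0067
t 29.45 yaw 66.29 M [ 0.273  0.15  -4.083 -0.919  0.086] sd 0.037 r 0.05 phi 156.5 z 0.0362 w 0.006491489398236836
1 [0.06 0.09]
2 [0.1  0.17]
3 [0.14 0.25]
4 [0.18 0.32]
```

```bash
python3 -m inch '0 0.06 0.09 0 0 0 -1;0 0.06 0.09 0 0 0 -1'; python3 m.py 5 "(1,-3,-6,-10,-15,-20,-25)"
```

```text
t: 29.75
eef_pos: [0.5432, 0.0235, 0.0361]
ee_rot: [-3.14, 0.004, 1.139]
force: [-6.0, -1.4, 1.4]
width: 0.0066
t 29.95 yaw 65.25 M [ 0.342  0.179 -5.098 -1.269  0.435] sd 0.038 r 0.05 phi 155.5 z 0.0361 w 0.006221982369811755
1 [0.06 0.09]
-3 [-0.08 -0.23]
-6 [-0.17 -0.47]
-10 [-0.27 -0.81]
-15 [-0.36 -1.23]
-20 [-0.41 -1.66]
-25 [-0.43 -2.1 ]
```

The moment stood at about 0.14 N m while the thread dragged. It then rose to 0.21, 0.26, 0.27 and now 0.34 N m standing still, so the collar is seated and tight. I'll stop here, swing back into the slack and relieve the load.

```bash
python3 -m inch '0 -0.08 -0.23 0 0 0 3;0 -0.17 -0.47 0 0 0 6;0 -0.27 -0.81 0 0 0 10;0 -0.36 -1.23 0 0 0 15;0 -0.41 -1.66 0 0 0 20;0 -0.43 -2.1 0 0 0 25;0 -0.41 -2.53 0 0 0 30;0 -0.41 -2.53 0 0 0 30'; python3 m.py 4 "(0,)"
```

```text
t: 31.0
eef_pos: [0.541, -0.0014, 0.0368]
ee_rot: [3.14, 0.003, 1.662]
force: [-0.6, 0.2, -0.6]
width: 0.0065
t 31.15 yaw 95.15 M [ 0.011 -0.002 -0.118 -0.296 -0.496] sd 0.029 r 0.0489 phi 184.9 z 0.0364 w 0.006122384482831754
0 [-0.09 -0.03]
```

```bash
python3 -m inch '0 -0.6 -0.05 0 0 0 0;0 -1.2 -0.1 0 0 0 0;0 -1.8 -0.16 0 0 0 0;0 -2.4 -0.21 0 0 0 0;0 -3 -0.27 0 0 0 0;0 -3.6 -0.32 0 0 0 0;0 -4.2 -0.38 0 0 0 0;0 -4.6 -0.41 0 0 0 0;0 -4.8 -0.43 0 0 0 0;0 -4.8 -0.43 0 0 0 0'; python3 m.py 1 "(0,)"
```

```text
t: 32.45
eef_pos: [0.4918, -0.0058, 0.0364]
ee_rot: [-3.141, 0.004, 1.661]
force: [-0.9, 0.3, 0.0]
width: 0.0067
t 32.45 yaw 95.18 M [-0.007  0.026 -0.938  0.252  0.035] sd 0.0 r 0.0973 phi 185.0 z 0.0364 w 0.006722666005485804
0 [4.73 0.4 ]
```

```bash
python3 -m inch '0 0 0 4 0 0 0;0 0 0 6 0 0 0;0 1.5 -5 6 0 0 10;0 3 -10 6 0 0 20;0 5 -16 6 0 0 30;0 6.3 -20.6 6 0 0 40;0 6.3 -20.6 6 0 0 50;0 6.3 -20.6 6 0 0 52.5;0 6.3 -20.6 2 0 0 52.5;0 6.3 -20.6 -3 0 0 52.5;0 6.3 -20.6 -5 0 0 52.5;0 6.3 -20.6 -5 0 0 52.5'; python3 m.py 1 "(0,)"
```

```text
t: 34.0
eef_pos: [0.5535, -0.2118, -0.0155]
ee_rot: [-3.139, 0.0, 2.577]
force: [0.4, -0.1, 1.1]
width: 0.0061
t 34.0 yaw 147.67 M [ 0.119  0.034  0.38  -0.12   1.137] sd 0.0 r 0.2173 phi 260.7 z -0.0155 w 0.006144714507268076
0 [ 0.85 17.24]
```

```bash
python3 -m inch '0 0 0 -0.4 0 0 0;0 0 0 -0.6 0 0 0;0 0 0 -0.75 0 0 0;0 0 0 -0.75 0 0 0'; python3 -m inch '0.1 0 0 0 0 0 0;0.1 0 0 0 0 0 0;0.2 0 0 0 0 0 0;0.3 0 0 0 0 0 0;0.3 0 0 0 0 0 0;0.3 0 0 0 0 0 0'
```

```text
t: 34.55
eef_pos: [0.5549, -0.2119, -0.0212]
ee_rot: [-3.14, 0.003, 2.578]
force: [-0.4, -0.2, -0.8]
width: 0.0068
t: 35.3
eef_pos: [0.5549, -0.2119, -0.0213]
ee_rot: [-3.14, 0.003, 2.578]
force: [-0.0, 0.3, -0.9]
width: 0.0262
```

```bash
python3 -m inch '0.3 0 0 2 0 0 0;0.3 0 0 6 0 0 0;0.3 0 0 12 0 0 0;0.3 0 0 18 0 0 0;0.3 0 0 22 0 0 0;0.3 -8 -8 22 0 0 0;0.3 -16 -16 22 0 0 0;0.3 -20 -24 22 0 0 0;0.3 -22 -28 22 0 0 0;0.3 -22 -28 22 0 0 0'
python3 - <<'E'
from h import *
np.set_printoptions(precision=4,suppress=True)
F={c:grab_frame(c) for c in("scene","top")}
for c,f in F.items():
    for n,z in(("punch_mid",.004),("screw_eye",.064),("orange_stand_1",0),("blue_stand",0),("rinse_bottle",0),("glue_stick",0),("copper_cuff",0)):
        for o in pinpoint(c,n)[:3 if n=="punch_mid" else 1]: print(c,n,round(o["p"],2),onz(f,o["location"],z)[:2])
a=cv2.resize(F["top"]["pixels"][160:350,220:470,::-1],(400,304),interpolation=cv2.INTER_CUBIC)
b=cv2.resize(F["scene"]["pixels"][200:276,230:330,::-1],(400,304),interpolation=cv2.INTER_CUBIC)
cv2.imwrite("pics/end.png",np.hstack([a,b]))
E
```

```text
t: 36.55
eef_pos: [0.3586, -0.4558, 0.1991]
ee_rot: [-3.14, 0.004, 2.578]
force: [1.1, 0.1, -0.3]
width: 0.0263
scene punch_mid 0.83 [ 0.5714 -0.1878]
scene screw_eye 0.52 [0.5938 0.0115]
scene orange_stand_1 0.58 [ 0.7203 -0.1872]
scene blue_stand 0.56 [ 0.6698 -0.2929]
scene rinse_bottle 0.61 [ 0.7262 -0.0802]
scene copper_cuff 0.92 [0.6706 0.1617]
top punch_mid 0.67 [ 0.5715 -0.1838]
top punch_mid 0.6 [0.5979 0.0086]
top punch_mid 0.52 [ 0.4833 -0.2976]
top screw_eye 0.56 [0.5861 0.0018]
top orange_stand_1 0.66 [ 0.7114 -0.1925]
top blue_stand 0.72 [ 0.6743 -0.3001]
top rinse_bottle 0.79 [ 0.733 -0.074]
top glue_stick 0.55 [0.7004 0.0883]
top copper_cuff 0.53 [0.6744 0.1554]
```

View pics/end.png

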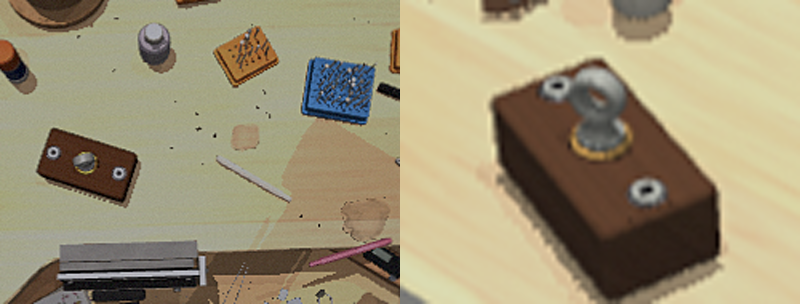

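The final picture shows the eye turned and standing upright on its washer at (598,110). The punch lies on the bench at (252,178), clear of the block, and the bystanders are where they were. I'm handing in.

```bash
python3 -c "
from station import arm;print(arm.job_done())"
```

```text
the job is handed in; nothing more can be done
None
```

I put the punch through the eye and turned it clockwise until it went tight. I then drew the punch out, laid it back where it had been, clear of the block, and handed the job in at about 36.7 s.

- **Tightness:** The moment stayed at about 0.10–0.17 N m while the thread dragged. It then climbed over the last 5–9° of hand travel to 0.34 N m standing still. Allowing for a standing reading up to a third low, that is at most about 0.51 N m, above the 0.25 tight mark and below the 0.65 stripping point.
- **Last checks:** After backing off and drawing out, no load was left on the tool. The last pictures show the eye upright on its washer and the grey punch near (0.571, -0.186). The bystanders are within about 1 cm of their first measured places, which is camera scatter. I have no later reading of the glue stick from the scene camera, but the top camera shows it unmoved.
- **What disagreed:** The reported TCP height read about 20–25 mm below the real fingertips. The first grasps therefore closed on nothing, and one pressed the top of the punch with about 10 N. I found the offset from the pictures and by touch and corrected for it. I also gripped at 30–60 N, and the width reading was about 1–2 mm low.
- **Not seen directly:** The gripper hid the punch inside the hole. I judged the fit from the free insertion, the slack, and the eye turning with the punch.

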